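Put the pastry cutters back on their peg board in order of size

ROBOT

A 6-joint arm with a two-finger parallel gripper is mounted at the origin on the work surface; the furniture and walls round the work are solid. World frame = base frame: x ahead of the robot, y to its left, z up, the work surface at z = 0. Lengths are in m, angles in degrees, forces in N, time in s.
With the tool pointing down it reaches from about 0.4 to 0.825 m from the base axis. Payload 7 kg.
Tool frame: the origin (TCP) lies midway between the tips of the shut fingers; the grasp point (between the pads) lies 19 mm behind it (hold_point_z is the distance from the TCP to the grasp point, in m); z points along the fingers, y is the line along which they close (so a half turn about z gives the same grasp; the last joint's range is limited). The gripper opens to 88 mm and grips with 3 to 60 N. Pads are 19 mm wide; open, the fingers measure 130 mm over their backs; the gripper's body (78 mm by 193 mm) begins 47 mm behind the grasp point.
Start: joints at [83.829, 20.546, 0.682, 0, -70.136, -16.507], TCP at [0.26, 0.623, 0.227] pointing down, gripper open.
Joint ranges: [-176.03, 176.03], [-82.01, 121.73], [-58.28, 71.71], [-173.87, 95.51], [-174.79, -0.11], [-173.66, 173.66]. Speed limits (degrees/s): [136.94, 136.94, 172.46, 180, 180, 180].

INTERFACE

Orientations are given as [roll, pitch, yaw] about the fixed x, y, z axes, in that order (R = Rz(yaw) Ry(pitch) Rx(roll)).
In Python, from plant import get_state, capture, close_job, hold_point_z gives the robot as it stands.
- The arm moves only by the shell command python3 -m inch 'ROWS' [FORCE]. ROWS is text: rows parted by semicolons, each of 5 numbers parted by spaces: the shift along the tool's x, y, z normalised to -1 to 1, where 1 is 0.15 m, then the turn about the tool's z normalised to -1 to 1, where 1 is 360 degrees, then the opening, from 0 (shut) to 1 (fully open). In form: tx ty tz spin grip; .... A call has exactly 8 rows; each row shifts and turns the commanded pose from where the row before left it, along the tool's axes as they then stand; what a row does not reach is not made up. A row lasts 1/8 s, in which the tool goes at most 62.5 mm and 10.7 degrees, less where a joint would pass 70% of its speed; a pose out of reach is approached as far as the arm can. A call with a number of a shift or a turn outside -1 to 1 is refused whole. A call with a gripper value outside its range is refused whole. The fingers move at their own pace and stop on an object; FORCE is the grip in N (left out, the last holds). Time passes only in rows, so rows that do not move let the fingers close, or fill a call up. It gives the time, the measured TCP pose, the force, the opening and the grip force at its end, in the units of the state.
- get_state(): the state, without advancing time (a new reading comes with each control period).
- capture(name): name is "side" or "top" or "wrist"; returns a dict with "color" (420x560x3 uint8, blue, green, red), "mtx" (3x3 intrinsics, pixels), "dist_coeffs" ([k1, k2, p1, p2, k3] as OpenCV has them; the pictures are not rectified), "R" (3x3) and "t" (3): a world point X has camera coordinates R X + t. Camera axes: x right, y down, z forward; pixel columns grow to the right and rows downward; lengths in m; the calibration is good to about 2 mm. A picture is of the moment at which its call begins. There is no depth.
- close_job(): hands the job in; it is judged then, once.
The state is a dict: "time_s": time; "joints": joint angles; "qd": joint speeds; "joint_torque": joint torques, N m; "tcp_pos": TCP position; "eef_rot": TCP orientation; "contact_force": force on the tool from outside, world axes, zero at the start; "moment": the same for the moment, N m; "gripper_width": finger opening in m; "gripper_force": force on a finger pad.
Only numpy, scipy, OpenCV 4.12 (cv2) and the standard library are available. Lean on these libraries where they do the work, as an engineer would, in place of code of your own. Each camera call takes 0.05 s, during which the arm holds its last target. There are 200 camera calls.

TASK

After the baking lesson the set of round pastry cutters goes back on its peg board in order of size, so that a missing one shows at a glance: the largest and the smallest already stand on the two end pegs. Set each of the four loose cutters over its own empty peg between them, handle up and sitting flat on the board, so that the sizes go down one by one from the largest to the smallest. Lower them gently rather than dropping them, leave the two end cutters on their pegs, and do not disturb the timer, the pepper shaker or the tin.

Things in the scene. Friction and masses are not known exactly. Their poses are not given: they have to be found in the camera images.
- peg_board: fixed beech board, 88 (x) by 492 (y) mm, top face 18 mm above the table, with a row of six equal upright pegs at x = 0, y = -205, -123, -41, 41, 123, 205 mm, each 18 mm thick, round-tipped, tip 48 mm above the table. Origin: centre of its underside; z up. The end pegs carry the largest and the smallest cutter, either way round; a seated cutter's edge rests on the board
- cutter_75: plain round steel pastry cutter, the largest of the set, already standing over one of the two end pegs: open ring, outer diameter 75 mm, wall 1.6 mm, 40 mm high, about 91 g, with a steel bow handle over its top (strap 14 mm wide, 2.4 mm thick; bow's top 34 mm above the rim, 74 mm above the edge). Origin: ring centre at the lower edge; z up; x along the bow, so pinch the strap along y
- cutter_30: plain round steel pastry cutter, the smallest of the set, already standing over the other end peg: open ring, outer diameter 30 mm, wall 1.6 mm, 40 mm high, about 54 g, with a steel bow handle over its top (strap 14 mm wide, 2.4 mm thick; bow's top 34 mm above the rim, 74 mm above the edge). Origin: ring centre at the lower edge; z up; x along the bow, so pinch the strap along y
- cutter_66: plain round steel pastry cutter, loose on the table, second largest of the set: open ring, outer diameter 66 mm, wall 1.6 mm, 40 mm high, about 83 g, with a steel bow handle over its top (strap 14 mm wide, 2.4 mm thick; bow's top 34 mm above the rim, 74 mm above the edge). Origin: ring centre at the lower edge; z up; x along the bow, so pinch the strap along y
- cutter_57: plain round steel pastry cutter, loose on the table, third largest of the set: open ring, outer diameter 57 mm, wall 1.6 mm, 40 mm high, about 76 g, with a steel bow handle over its top (strap 14 mm wide, 2.4 mm thick; bow's top 34 mm above the rim, 74 mm above the edge). Origin: ring centre at the lower edge; z up; x along the bow, so pinch the strap along y
- cutter_48: plain round steel pastry cutter, loose on the table, fourth largest of the set: open ring, outer diameter 48 mm, wall 1.6 mm, 40 mm high, about 69 g, with a steel bow handle over its top (strap 14 mm wide, 2.4 mm thick; bow's top 34 mm above the rim, 74 mm above the edge). Origin: ring centre at the lower edge; z up; x along the bow, so pinch the strap along y
- cutter_39: plain round steel pastry cutter, loose on the table, second smallest of the set: open ring, outer diameter 39 mm, wall 1.6 mm, 40 mm high, about 62 g, with a steel bow handle over its top (strap 14 mm wide, 2.4 mm thick; bow's top 34 mm above the rim, 74 mm above the edge). Origin: ring centre at the lower edge; z up; x along the bow, so pinch the strap along y
- kitchen_timer: bystander: red and white clockwork kitchen timer, 68 mm across, 57 mm high; origin at the centre of its underside
- pepper_shaker: bystander: grey pepper shaker, 44 mm across, 90 mm high; origin at the centre of its underside
- tin_a: bystander: low food tin with a gold lid, 75 mm across, 58 mm high; origin at the centre of its underside
Not all that is in view belongs to the job. What is shaped like the cutter_39 but orange is not meant.

How it is judged (in metres and radians):
At the end, for the whole second after the job is handed in: All six cutters stand over the pegs, one to a peg, in order of size from the largest (75, 66, 57, 48, 39, 30 mm), the end two where they were; each upright (within 3.4 degrees), down on the board (within 4 mm), its centre within 24 mm of its peg's axis (30 mm for the largest), at rest (z of cutter_75 in the frame of peg_board between 0.012 and 0.022 m and angle between each of cutter_75, cutter_66, cutter_57, cutter_48, cutter_39, cutter_30's own z axis and vertical below 0.06 rad and linear speed of each of cutter_75, cutter_66, cutter_57, cutter_48, cutter_39, cutter_30 below 0.02 m/s and angular speed of each of cutter_75, cutter_66, cutter_57, cutter_48, cutter_39, cutter_30 below 0.2 rad/s and z of cutter_66 in the frame of peg_board between 0.012 and 0.022 m and z of cutter_57 in the frame of peg_board between 0.012 and 0.022 m and z of cutter_48 in the frame of peg_board between 0.012 and 0.022 m and z of cutter_39 in the frame of peg_board between 0.012 and 0.022 m and z of cutter_30 in the frame of peg_board between 0.012 and 0.022 m and (((y of cutter_75 in the frame of peg_board between 0.175 and 0.235 m and x of cutter_75 in the frame of peg_board between -0.03 and 0.03 m) and (y of cutter_66 in the frame of peg_board between 0.099 and 0.147 m and x of cutter_66 in the frame of peg_board between -0.024 and 0.024 m) and (y of cutter_57 in the frame of peg_board between 0.017 and 0.065 m and x of cutter_57 in the frame of peg_board between -0.024 and 0.024 m) and (y of cutter_48 in the frame of peg_board between -0.065 and -0.017 m and x of cutter_48 in the frame of peg_board between -0.024 and 0.024 m) and (y of cutter_39 in the frame of peg_board between -0.147 and -0.099 m and x of cutter_39 in the frame of peg_board between -0.024 and 0.024 m) and (y of cutter_30 in the frame of peg_board between -0.229 and -0.181 m and x of cutter_30 in the frame of peg_board between -0.024 and 0.024 m)) or ((y of cutter_75 in the frame of peg_board between -0.235 and -0.175 m and x of cutter_75 in the frame of peg_board between -0.03 and 0.03 m) and (y of cutter_66 in the frame of peg_board between -0.147 and -0.099 m and x of cutter_66 in the frame of peg_board between -0.024 and 0.024 m) and (y of cutter_57 in the frame of peg_board between -0.065 and -0.017 m and x of cutter_57 in the frame of peg_board between -0.024 and 0.024 m) and (y of cutter_48 in the frame of peg_board between 0.017 and 0.065 m and x of cutter_48 in the frame of peg_board between -0.024 and 0.024 m) and (y of cutter_39 in the frame of peg_board between 0.099 and 0.147 m and x of cutter_39 in the frame of peg_board between -0.024 and 0.024 m) and (y of cutter_30 in the frame of peg_board between 0.181 and 0.229 m and x of cutter_30 in the frame of peg_board between -0.024 and 0.024 m))) and distance of each of cutter_75, cutter_30 from where it was at the start of the episode below 0.06 m); the robot touches nothing.
It fails at once if the kitchen timer is shifted by more than 3 cm or tipped over (distance of kitchen_timer from where it was at the start of the episode above 0.03 m or angle between kitchen_timer's own z axis and vertical above 0.5 rad).
It fails at once if the pepper shaker is shifted by more than 3 cm or tipped over (distance of pepper_shaker from where it was at the start of the episode above 0.03 m or angle between pepper_shaker's own z axis and vertical above 0.5 rad).
It fails at once if the tin is shifted by more than 3 cm or tipped over (distance of tin_a from where it was at the start of the episode above 0.03 m or angle between tin_a's own z axis and vertical above 0.5 rad).
It fails at once if a cutter is let fall (from more than about 2 cm) or thrown ((linear speed of cutter_66 above 0.65 m/s and contact force between cutter_66 and the fingers below 0.05 N) or (linear speed of cutter_57 above 0.65 m/s and contact force between cutter_57 and the fingers below 0.05 N) or (linear speed of cutter_48 above 0.65 m/s and contact force between cutter_48 and the fingers below 0.05 N) or (linear speed of cutter_39 above 0.65 m/s and contact force between cutter_39 and the fingers below 0.05 N)).
It fails at once if the largest or the smallest cutter is taken off its end peg (z of any of cutter_75, cutter_30 in the frame of peg_board above 0.045 m).
It also fails if it takes over 96 s, if anything falls off the work surface, if the arm or the gripper's body presses on something with over 40 N, if the wrist force passes 120 N, or if a joint passes its speed limit or range.

## Working session

There is one attempt and no reset: what is moved stays moved. The work goes in short steps, Python scripts to look and compute and a shell command to move; the robot and the scene stay as the last step left them, time stands still between calls to the robot, and variables do not carry over. Pictures are saved under pics/ and viewed, at most 14 in all, crops included, and the job is handed in when it is done.

```bash
mkdir -p pics
python3 - <<'E'
from plant import *
import cv2
for n in ("top","side"):
    c=capture(n); cv2.imwrite(f"pics/{n}0.png",c["color"]); print(n,c["mtx"],c["R"],c["t"],c["dist_coeffs"])
s=get_state();print(s,hold_point_z)
E
```

```text
top [[448.21528712   0.         281.39683847]
 [  0.         448.21528712 208.8472296 ]
 [  0.           0.           1.        ]] [[-0.02591824 -0.99957052 -0.01367522]
 [-0.98740036  0.02773409 -0.15579267]
 [ 0.15610503  0.00946504 -0.98769511]] [-0.08733865  0.52591187  1.11003244] [-0.00063191  0.          0.          0.          0.        ]
side [[445.75836761   0.         277.13966145]
 [  0.         445.75836761 215.74756515]
 [  0.           0.           1.        ]] [[ 0.95964396 -0.28054936  0.01937829]
 [-0.16919862 -0.6310513  -0.75706412]
 [ 0.22462255  0.72323324 -0.65305313]] [-0.5073394   0.06743915  1.23200444] [-0.00499895  0.          0.          0.          0.        ]
{'time_s': 0.1, 'joints': array([ 8.38292496e+01,  2.05885946e+01,  6.37952150e-01, -1.85857692e-02,
       -7.01350217e+01, -1.65040662e+01]), 'qd': array([-0.08477608,  0.040054  ,  0.20760746,  0.10504895, -0.10951686,
        0.11318806]), 'joint_torque': array([-1.48745155e-03, -5.84160519e+01,  2.93751830e+01,  7.01553449e+00,
        1.01950337e-02, -5.54504402e-05]), 'tcp_pos': array([0.26009408, 0.62239551, 0.2256913 ]), 'eef_rot': array([ 1.79912901e+02, -7.58543114e-03, -2.26811394e+01]), 'contact_force': array([ 0.18928896, -0.14326428,  0.49366296]), 'moment': array([ 0.01999629,  0.0188815 , -0.02394071]), 'gripper_force': 0.0, 'gripper_width': 0.08756039443863206} 0.0188
```

View pics/top0.png

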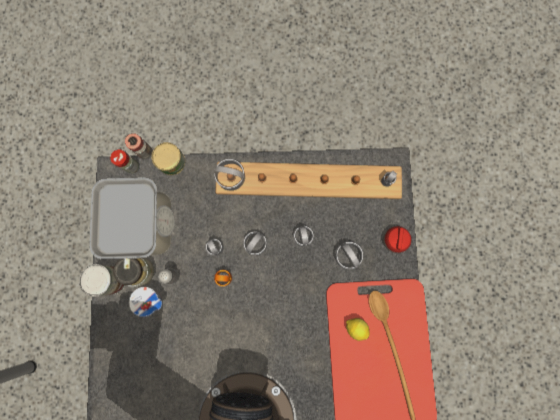

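View pics/side0.png

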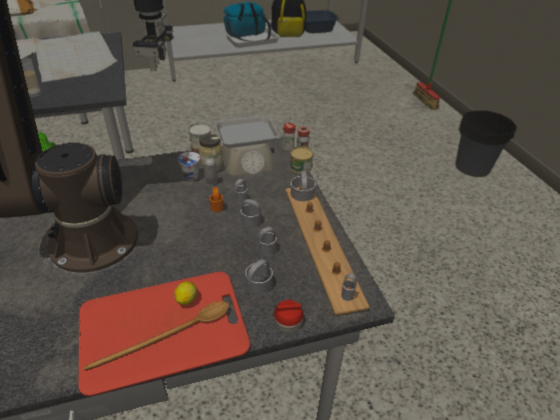

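The top view shows the 75 at the left (+y) end peg (230,175) and the 30 at the right end (389,178). The loose cutters are near (214,246), (255,242), (304,235) and (349,254), with the orange decoy at (223,278). I'll zoom in next.

```bash
cat > h.py <<'E'
import numpy as np, cv2
from plant import *
def w2p(c,X):
    p,_=cv2.projectPoints(np.atleast_2d(np.float64(X)),cv2.Rodrigues(c["R"])[0],c["t"],c["mtx"],c["dist_coeffs"]); return p[:,0]
def p2w(c,uv,z):
    n=cv2.undistortPoints(np.float64(uv).reshape(-1,1,2),c["mtx"],c["dist_coeffs"])[:,0]
    d=np.c_[n,np.ones(len(n))]@c["R"]; o=-c["R"].T@c["t"]
    return o+d*((z-o[2])/d[:,2])[:,None]
E
python3 - <<'E'
from h import *
c=capture("top")
I=c["color"]
cv2.imwrite("pics/z1.png",cv2.resize(I[222:282,198:374],None,fx=4.5,fy=4.5,interpolation=cv2.INTER_CUBIC)[:,:800])
cv2.imwrite("pics/z2.png",cv2.resize(I[150:205,208:408],None,fx=4,fy=4,interpolation=cv2.INTER_CUBIC))
print(p2w(c,[(262,178),(293,178),(324.5,179),(356,180)],.048).round(4))
print(p2w(c,[(214,246),(255,242),(304,235),(349,254)],.04).round(4))
E
```

```text
[[ 0.6041 -0.0536  0.048 ]
 [ 0.6018 -0.1336  0.048 ]
 [ 0.5968 -0.2145  0.048 ]
 [ 0.5919 -0.2952  0.048 ]]
[[ 0.4327  0.0722  0.04  ]
 [ 0.4401 -0.0322  0.04  ]
 [ 0.4545 -0.1572  0.04  ]
 [ 0.4034 -0.269   0.04  ]]
```

View pics/z1.png

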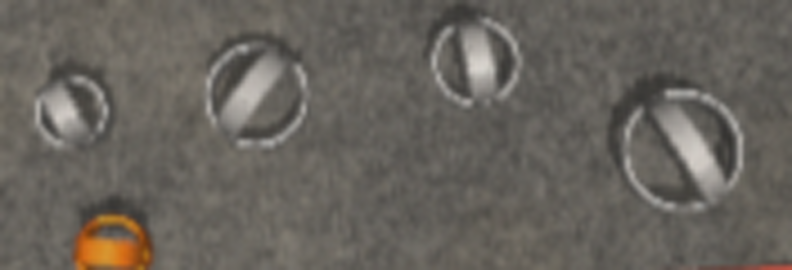

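View pics/z2.png

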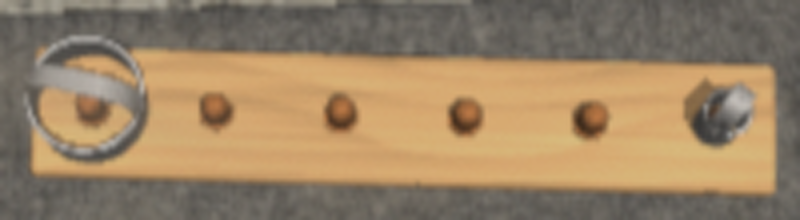

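```bash
cat > fit.py <<'E'
from h import *
from scipy.optimize import least_squares
def strap(D,x,y,a,w=14):
    R=D/2000; th=np.linspace(0,np.pi,25); s=R*np.cos(th); z=.04+.034*np.sin(th)**.8
    o=[]
    for k in (1,-1):
        p=np.c_[s,np.full(25,k*w/2000),z]; o.append(p if k>0 else p[::-1])
    P=np.vstack(o); c_,s_=np.cos(a),np.sin(a)
    return np.c_[x+c_*P[:,0]-s_*P[:,1],y+s_*P[:,0]+c_*P[:,1],P[:,2]]
def ring(D,x,y,z=.04):
    t=np.linspace(0,2*np.pi,60); return np.c_[x+D/2000*np.cos(t),y+D/2000*np.sin(t),np.full(60,z)]
def fityaw(c,D,x,y,S=8):
    g=cv2.cvtColor(c["color"],cv2.COLOR_BGR2GRAY).astype(np.float32)
    o=w2p(c,[[x,y,.04]])[0].astype(int)-25; G=cv2.resize(g[o[1]:o[1]+50,o[0]:o[0]+50],None,fx=S,fy=S,interpolation=cv2.INTER_CUBIC)
    def m(P):
        M=np.zeros(G.shape,np.uint8); cv2.fillPoly(M,[(((w2p(c,P)-o+.5)*S)-.5).round().astype(int)],1); return M>0
    best=None
    for dx in np.arange(-.004,.0041,.002):
      for dy in np.arange(-.004,.0041,.002):
        r=m(ring(D-6,x+dx,y+dy)); r1=m(ring(D,x+dx,y+dy))&~r
        for a in np.arange(0,180,5):
          s=m(strap(D,x+dx,y+dy,np.radians(a)))
          q=G[s].mean()-G[r&~s].mean()+.5*G[r1].mean()
          if best is None or q>best[0]: best=(q,x+dx,y+dy,a)
    return best
E
python3 - <<'E'
from fit import *
c=capture("top")
# board
z2=lambda L:(np.float64(L)+.5)/4-.5+[208,150]
tips=z2([(216,108),(341,110),(466,115),(591,118)]); cor=z2([(38,50),(776,65),(775,192),(32,172)])
B=np.array([[0,y,.040] for y in(.123,.041,-.041,-.123)]+[[.044,.246,.018],[.044,-.246,.018],[-.044,-.246,.018],[-.044,.246,.018]])
def bw(p,X=B):
    a,b=np.cos(p[2]),np.sin(p[2]); return np.c_[p[0]+a*X[:,0]-b*X[:,1],p[1]+b*X[:,0]+a*X[:,1],X[:,2]]
uv=np.vstack([tips,cor])
r=least_squares(lambda p:(w2p(c,bw(p))-uv).ravel(),[.6,-.17,0.05])
print("board",r.x[:2].round(4),np.degrees(r.x[2]).round(2),"res",r.fun.reshape(-1,2).round(1).tolist())
print("pegs",bw(r.x)[:4].round(4).tolist())
z1=lambda L:(np.float64(L)+.5)/4.5-.5+[198,222]
I=cv2.resize(c["color"][222:282,198:374],None,fx=4.5,fy=4.5,interpolation=cv2.INTER_CUBIC)
for D,p in((39,(72,110)),(57,(256,93)),(48,(476,60)),(66,(683,150))):
    q=p2w(c,[z1(p)],.04)[0]; b=fityaw(c,D,q[0],q[1]); print(D,q[:2].round(4),np.round(b,4))
    for P in(strap(D,b[1],b[2],np.radians(b[3])),ring(D,b[1],b[2])):
        cv2.polylines(I,[((w2p(c,P)-[198,222]+.5)*4.5-.5).round().astype(int)],True,(0,255,0),1)
cv2.imwrite("pics/ov.png",I)
for n in("kitchen",):print(p2w(c,[(398,239),(166,157)],.057).round(3))
E
```

```text
board [ 0.6033 -0.1745] -3.1 res [[-0.3, -0.1], [0.0, 0.2], [0.4, -0.3], [0.9, -0.3], [-0.7, -0.9], [-0.1, -0.3], [0.6, 0.7], [-0.9, 0.9]]
pegs [[0.6099, -0.0517, 0.04], [0.6055, -0.1335, 0.04], [0.6011, -0.2154, 0.04], [0.5967, -0.2973, 0.04]]
39 [0.4326 0.0732] [1.172209e+02 4.306000e-01 7.320000e-02 2.500000e+01]
57 [ 0.4394 -0.0309] [ 1.178671e+02  4.374000e-01 -3.090000e-02  1.400000e+02]
48 [ 0.4547 -0.1557] [123.5531   0.4527  -0.1557  10.    ]
66 [ 0.401  -0.2699] [129.643    0.401   -0.2699  30.    ]
[[ 0.436 -0.391  0.057]
 [ 0.665  0.193  0.057]]
```

View pics/ov.png

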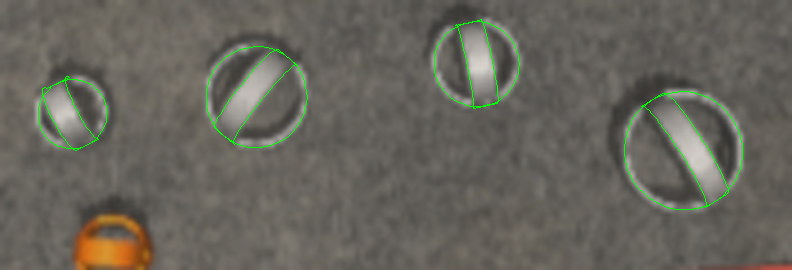

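The overlay matches all four rims and straps. The board fit is also good, with residuals under 1 px and the pegs about 82 mm apart. Next is a small planner, then the first move up and across.

```bash
cat > plan.py <<'E'
import sys; from h import *
# totals, normalised, to TCP x y z yaw(mod 180): shift in present tool axes, spin
from scipy.spatial.transform import Rotation as Ro
x,y,z,a=map(float,sys.argv[1:5]); s=get_state()
R=Ro.from_euler("xyz",s["eef_rot"],degrees=True); yaw=s["eef_rot"][2]
d=R.inv().apply(np.array([x,y,z])-s["tcp_pos"])/.15
dy=(a-yaw+90)%180-90
print("tot",d.round(3),"spin",round(-dy/360,4),"| t",s["time_s"],"pos",s["tcp_pos"].round(4),"yaw",yaw.round(1),"j6",s["joints"][5].round(1),"w",round(s["gripper_width"],4),"F",s["contact_force"].round(1),"gf",s["gripper_force"])
E
python3 -m inch '0 0 -.15 0 .4;0 0 -.2 0 .4;0 0 -.15 0 .4;0 0 0 0 .4;0 0 0 0 .4;0 0 0 0 .4;0 0 0 0 .4;0 0 0 0 .4' 15; python3 plan.py .4306 .0732 .20 25
```

```text
time_s: 1.2
tcp_pos: [0.2602, 0.6227, 0.3012]
eef_rot: [180.0, -0.0, -22.7]
contact_force: [0.0, -0.0, 0.2]
gripper_width: 0.0352
gripper_force: 0.0
tot [2.46  2.942 0.677] spin -0.1324 | t 1.2 pos [0.2602 0.6227 0.3012] yaw -22.7 j6 -16.5 w 0.0352 F [ 0.  -0.   0.2] gf 0.0
```

```bash
python3 -m inch '.154 .184 0 0 .4;.154 .184 0 0 .4;.154 .184 0 0 .4;.154 .184 0 0 .4;.154 .184 0 0 .4;.154 .184 0 0 .4;.154 .184 0 0 .4;.154 .184 0 0 .4'; python3 -m inch '.154 .184 0 0 .4;.154 .184 0 0 .4;.154 .184 0 0 .4;.154 .184 0 0 .4;.154 .184 0 0 .4;.154 .184 0 0 .4;.154 .184 0 0 .4;.154 .184 0 0 .4';  python3 plan.py .4306 .0732 .10 25
```

```text
time_s: 2.2
tcp_pos: [0.3459, 0.3466, 0.3017]
eef_rot: [-180.0, -0.0, -22.7]
contact_force: [1.0, -0.1, 1.2]
gripper_width: 0.0349
gripper_force: 0.0
time_s: 3.2
tcp_pos: [0.4312, 0.0717, 0.3018]
eef_rot: [-180.0, -0.0, -22.7]
contact_force: [0.8, -0.8, -0.1]
gripper_width: 0.0349
gripper_force: 0.0
tot [-0.008 -0.007  1.345] spin -0.1324 | t 3.2 pos [0.4312 0.0717 0.3018] yaw -22.7 j6 31.9 w 0.0349 F [ 0.8 -0.8 -0.1] gf 0.0
```

```bash
python3 -m inch '-.008 -.007 .168 0 .4;0 0 .168 -.0265 .4;0 0 .168 -.0265 .4;0 0 .168 -.0265 .4;0 0 .168 -.0265 .4;0 0 .168 -.0265 .4;0 0 .168 0 .4;0 0 .168 0 .4';  python3 plan.py .4306 .0732 .051 25; python3 -c "
from h import *
c=capture('wrist');I=c['color'];p=w2p(c,[[.4306,.0732,.074],[.4306,.0732,.04]]);print(p)
cv2.imwrite('pics/w1.png',I)"
```

```text
time_s: 4.2
tcp_pos: [0.4305, 0.0743, 0.0994]
eef_rot: [-180.0, -0.0, 25.0]
contact_force: [-0.6, -0.1, 0.2]
gripper_width: 0.0349
gripper_force: 0.0
tot [-0.003  0.007  0.323] spin 0.0001 | t 4.2 pos [0.4305 0.0743 0.0994] yaw 25.0 j6 79.2 w 0.0349 F [-0.6 -0.1  0.2] gf 0.0
[[282.00709388 239.57183082]
 [281.91256648 223.93419276]]
```

View pics/w1.png

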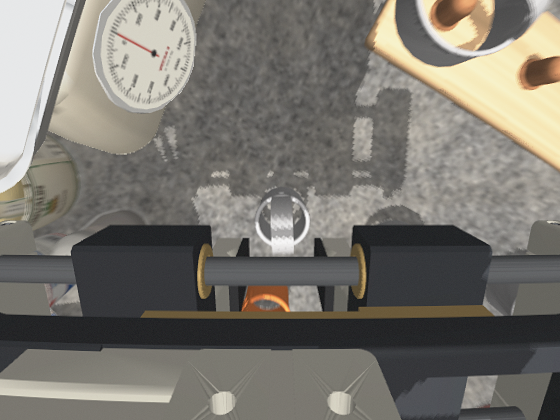

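The wrist view shows the 39 centred at (282,220), with its strap aligned between the fingers and the orange decoy behind it. I'll lower and grip.

```bash
python3 -m inch '-.003 .007 .11 0 .4;0 0 .11 0 .4;0 0 .1 0 .4;0 0 0 0 .4;0 0 0 0 0;0 0 0 0 0;0 0 0 0 0;0 0 0 0 0' 20;python3 -m inch '0 0 -.05 0 0;0 0 -.1 0 0;0 0 -.2 0 0;0 0 -.2 0 0;0 0 -.2 0 0;0 0 -.2 0 0;0 0 -.05 0 0;0 0 0 0 0';  python3 plan.py .5967 -.2973 .2 25
```

```text
time_s: 5.25
tcp_pos: [0.4308, 0.0734, 0.0525]
eef_rot: [-180.0, -0.1, 25.0]
contact_force: [0.7, 0.1, 3.5]
gripper_width: 0.0133
gripper_force: 20.0
time_s: 6.25
tcp_pos: [0.4301, 0.0731, 0.202]
eef_rot: [-180.0, -0.0, 25.0]
contact_force: [0.0, -0.3, -1.0]
gripper_width: 0.0132
gripper_force: 20.0
tot [-0.038  2.707  0.012] spin 0.0 | t 6.25 pos [0.4301 0.0731 0.202 ] yaw 25.0 j6 79.3 w 0.0132 F [ 0.  -0.3 -1. ] gf 19.999817340290065
```

```bash
python3 -m inch '-.003 .1 0 0 0;-.003 .2 0 0 0;-.003 .2 0 0 0;-.003 .2 0 0 0;-.003 .2 0 0 0;-.003 .2 0 0 0;-.003 .2 0 0 0;-.003 .2 0 0 0';python3 -m inch '-.003 .2 0 0 0;-.003 .2 0 0 0;-.003 .2 0 0 0;-.003 .2 0 0 0;-.003 .2 0 0 0;-.002 .147 0 0 0;0 .06 0 0 0;0 0 0 0 0';  python3 plan.py .5967 -.2973 .111 25
python3 -c "
from h import *
c=capture('top');I=c['color'];cv2.imwrite('pics/t1.png',cv2.resize(I[150:250,200:420],None,fx=3.6,fy=3.6,interpolation=cv2.INTER_CUBIC))
print(w2p(c,[[.5967,-.2973,.16]]))
c=capture('side');I=c['color'];p=w2p(c,[[.5967,-.2973,.11]])[0].astype(int);print(p)
cv2.imwrite('pics/s1.png',cv2.resize(I[150:320,230:400],None,fx=3.4,fy=3.4,interpolation=cv2.INTER_CUBIC))"
```

```text
time_s: 7.25
tcp_pos: [0.5219, -0.1341, 0.2004]
eef_rot: [-179.9, 0.1, 25.0]
contact_force: [0.4, 0.3, 0.1]
gripper_width: 0.013
gripper_force: 20.0
time_s: 8.25
tcp_pos: [0.5959, -0.298, 0.2005]
eef_rot: [-179.9, 0.1, 25.0]
contact_force: [-1.2, 1.3, -1.2]
gripper_width: 0.0132
gripper_force: 20.0
tot [ 0.008 -0.001  0.597] spin -0.0001 | t 8.25 pos [ 0.5959 -0.298   0.2005] yaw 25.0 j6 124.8 w 0.0132 F [-1.2  1.3 -1.2] gf 19.999803800078553
[[364.03416887 167.37721146]]
[339 244]
```

View pics/s1.png

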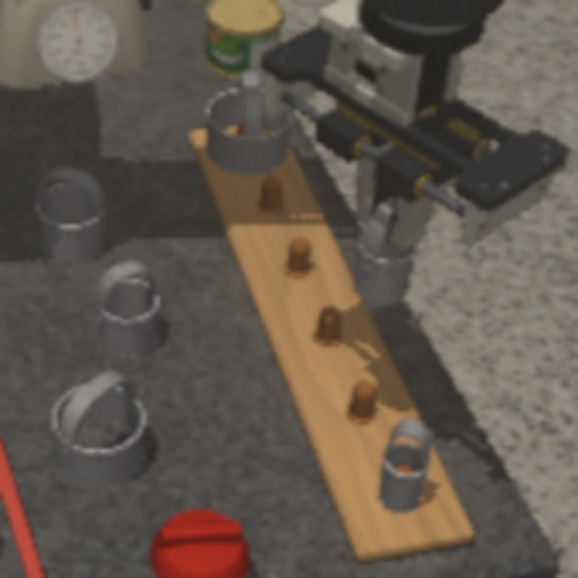

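The cutter hangs upright. I'll cross-check the peg position with the side camera while lowering part of the way.

```bash
python3 -m inch '.008 0 .15 0 0;0 0 .15 0 0;0 0 .14 0 0;0 0 0 0 0;0 0 0 0 0;0 0 0 0 0;0 0 0 0 0;0 0 0 0 0';  python3 plan.py .5967 -.2973 .0715 25
python3 -c "
from h import *
c=capture('side');I=c['color']
P=[[.6099,-.0517,.046],[.6055,-.1335,.046],[.6011,-.2154,.046],[.5967,-.2973,.046]]
print((w2p(c,P)-[230,150])*3.4)
J=cv2.resize(I[170:310,270:410],None,fx=4,fy=4,interpolation=cv2.INTER_CUBIC)
for p in w2p(c,P): cv2.circle(J,tuple(((p-[270,170])*4).astype(int)),3,(0,255,0),1)
cv2.imwrite('pics/s2.png',J)"
```

```text
time_s: 9.35
tcp_pos: [0.5977, -0.297, 0.1364]
eef_rot: [180.0, -0.0, 25.0]
contact_force: [-0.5, 0.1, -0.5]
gripper_width: 0.013
gripper_force: 20.0
tot [-0.007 -0.001  0.433] spin 0.0001 | t 9.35 pos [ 0.5977 -0.297   0.1364] yaw 25.0 j6 124.7 w 0.013 F [-0.5  0.1 -0.5] gf 19.999808750544616
[[268.9626448  179.34773185]
 [297.0885783  241.13305639]
 [328.12039471 309.293007  ]
 [362.47802422 384.76601574]]
```

View pics/s2.png

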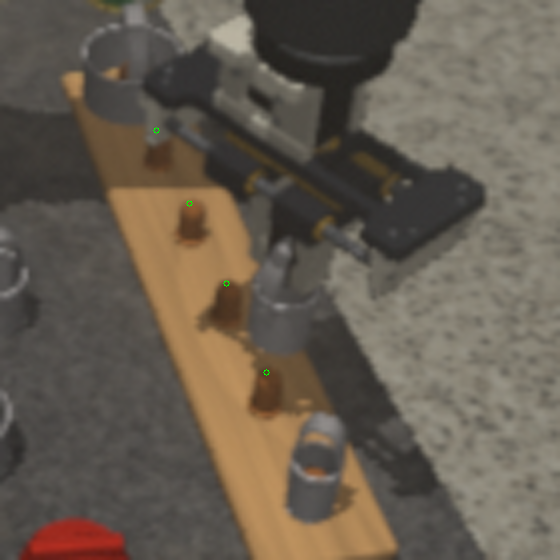

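The side camera agrees with the peg positions to about 1 mm. The held cutter looks slightly to the right, so I'll overlay where it should be.

```bash
python3 -c "
from fit import *
for n,o,s in (('side',(290,180),10),('top',(330,150),10)):
    c=capture(n);I=c['color']
    J=cv2.resize(I[o[1]:o[1]+60,o[0]:o[0]+40],None,fx=s,fy=s,interpolation=cv2.INTER_CUBIC)
    t=get_state()['tcp_pos'];b=t[2]-.0525
    for z in (b,b+.04):
        p=(w2p(c,ring(39,t[0],t[1],z))-o+.5)*s-.5
        cv2.polylines(J,[p.astype(int)],True,(0,255,0),1)
    A=J if n=='side' else np.hstack([A,J])
cv2.imwrite('pics/s3.png',A)"
```

```text
(no output)
```

View pics/s3.png

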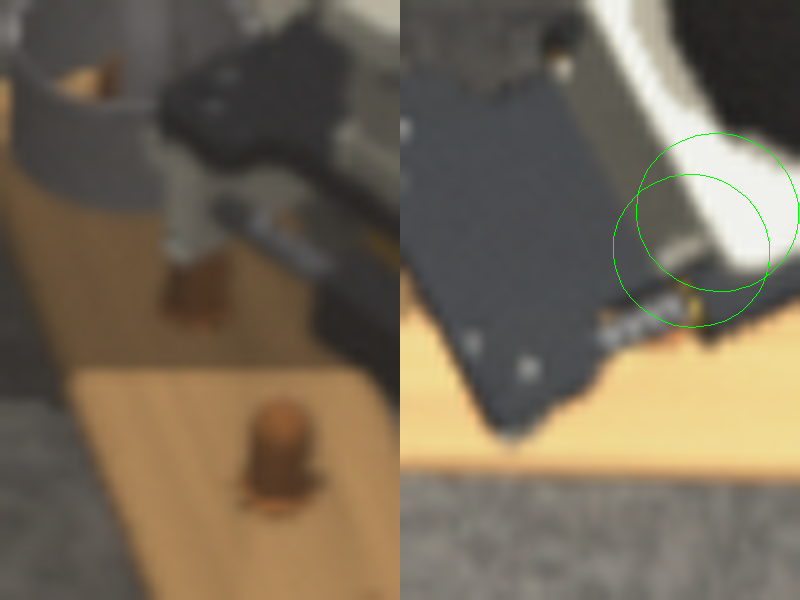

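The side crop was off target and the gripper blocks the top view. One more try, on the right spot.

```bash
python3 -c "
from fit import *
c=capture('side');I=c['color'];o=(310,215);s=9
J=cv2.resize(I[o[1]:o[1]+66,o[0]:o[0]+60],None,fx=s,fy=s,interpolation=cv2.INTER_CUBIC)
t=get_state()['tcp_pos'];b=t[2]-.0525
for z in (b,b+.04):
    p=(w2p(c,ring(39,t[0],t[1],z))-o+.5)*s-.5
    cv2.polylines(J,[p.astype(int)],True,(0,255,0),1)
cv2.imwrite('pics/s4.png',J)"
```

```text
(no output)
```

View pics/s4.png

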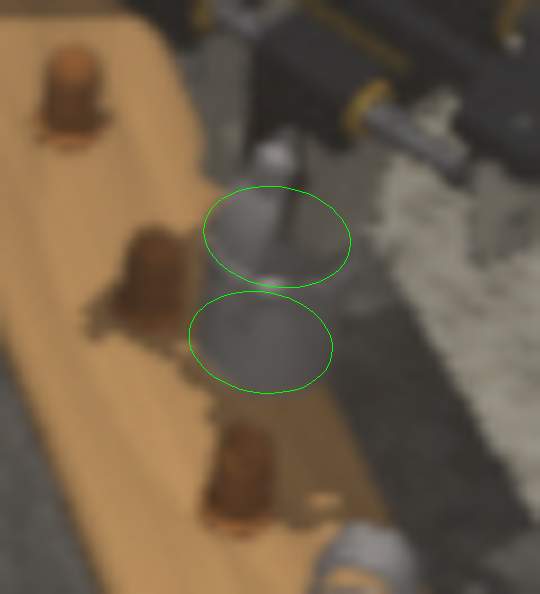

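The held cutter sits where predicted, so I'll lower it and release.

```bash
python3 -m inch '-.007 0 .1 0 0;0 0 .12 0 0;0 0 .1 0 0;0 0 .06 0 0;0 0 .03 0 0;0 0 .018 0 0;0 0 0 0 0;0 0 0 0 0';  python3 plan.py .5967 -.2973 .0705 25
```

```text
time_s: 10.55
tcp_pos: [0.597, -0.2974, 0.0723]
eef_rot: [180.0, -0.0, 25.0]
contact_force: [0.1, -0.1, -1.5]
gripper_width: 0.0132
gripper_force: 20.0
tot [-0.001 -0.002  0.012] spin 0.0001 | t 10.55 pos [ 0.597  -0.2974  0.0723] yaw 25.0 j6 124.8 w 0.0132 F [ 0.1 -0.1 -1.5] gf 19.9998637553108
```

```bash
python3 -m inch '0 0 .01 0 0;0 0 0 0 0;0 0 0 0 .38;0 0 0 0 .38;0 0 0 0 .38;0 0 -.06 0 .38;0 0 -.2 0 .38;0 0 -.3 0 .38';python3 -m inch '0 0 -.25 0 .38;0 0 0 0 .38;0 0 0 0 .38;0 0 0 0 .38;0 0 0 0 .38;0 0 0 0 .38;0 0 0 0 .38;0 0 0 0 .38'; python3 plan.py .4527 -.1557 .1 10
```

```text
time_s: 11.55
tcp_pos: [0.5959, -0.2972, 0.1544]
eef_rot: [-179.9, 0.1, 25.0]
contact_force: [-0.1, -1.0, 0.0]
gripper_width: 0.0335
gripper_force: 0.0
time_s: 12.55
tcp_pos: [0.5967, -0.2974, 0.1917]
eef_rot: [-180.0, 0.0, 25.0]
contact_force: [-0.1, -0.1, -0.0]
gripper_width: 0.0334
gripper_force: 0.0
tot [-0.47  -1.262  0.611] spin 0.0417 | t 12.55 pos [ 0.5967 -0.2974  0.1917] yaw 25.0 j6 124.8 w 0.0334 F [-0.1 -0.1 -0. ] gf 0.0
```

```bash
python3 -m inch '-.067 -.18 0 0 .38;-.067 -.18 0 0 .38;-.067 -.18 0 0 .38;-.067 -.18 0 0 .38;-.067 -.18 0 0 .38;-.067 -.18 0 0 .38;-.068 -.182 0 0 .38;0 0 .1 .0208 .38';python3 -m inch '0 0 .18 .0209 .38;0 0 .2 0 .38;0 0 .131 0 .38;0 0 0 0 .38;0 0 0 0 .38;0 0 0 0 .38;0 0 0 0 .38;0 0 0 0 .38'; python3 plan.py .4527 -.1557 .052 10
```

```text
time_s: 13.55
tcp_pos: [0.4524, -0.1548, 0.1781]
eef_rot: [180.0, -0.2, 17.5]
contact_force: [0.8, -0.1, 0.3]
gripper_width: 0.0332
gripper_force: 0.0
time_s: 14.55
tcp_pos: [0.4529, -0.1557, 0.1005]
eef_rot: [180.0, -0.0, 10.0]
contact_force: [0.2, -0.2, -0.7]
gripper_width: 0.0329
gripper_force: 0.0
tot [-0.002  0.     0.323] spin 0.0 | t 14.55 pos [ 0.4529 -0.1557  0.1005] yaw 10.0 j6 95.4 w 0.0329 F [ 0.2 -0.2 -0.7] gf 0.0
```

```bash
python3 -m inch '0 0 .11 0 .38;0 0 .11 0 .38;0 0 .1 0 .38;0 0 0 0 .38;0 0 0 0 0;0 0 0 0 0;0 0 0 0 0;0 0 0 0 0' 20;python3 -m inch '0 0 -.05 0 0;0 0 -.1 0 0;0 0 -.2 0 0;0 0 -.2 0 0;0 0 -.2 0 0;0 0 -.2 0 0;0 0 -.05 0 0;0 0 0 0 0';  python3 plan.py .6011 -.2154 .09 10
```

```text
time_s: 15.55
tcp_pos: [0.4532, -0.1556, 0.0526]
eef_rot: [180.0, -0.1, 10.0]
contact_force: [-1.0, 0.3, 4.3]
gripper_width: 0.0134
gripper_force: 20.0
time_s: 16.55
tcp_pos: [0.4526, -0.1556, 0.2022]
eef_rot: [-180.0, -0.0, 10.0]
contact_force: [-0.7, -0.0, -1.0]
gripper_width: 0.0132
gripper_force: 20.0
tot [0.905 0.565 0.749] spin 0.0 | t 16.55 pos [ 0.4526 -0.1556  0.2022] yaw 10.0 j6 95.4 w 0.0132 F [-0.7 -0.  -1. ] gf 19.99987132516253
```

```bash
python3 -m inch '.08 .05 0 0 0;.13 .08 0 0 0;.13 .08 0 0 0;.15 .095 0 0 0;.15 .095 0 0 0;.13 .08 0 0 0;.1 .065 0 0 0;.035 .02 0 0 0';python3 -m inch '0 0 0 0 0;0 0 .1 0 0;0 0 .15 0 0;0 0 .15 0 0;0 0 .05 0 0;0 0 0 0 0;0 0 0 0 0;0 0 0 0 0'; python3 plan.py .6011 -.2154 .0715 10
```

```text
time_s: 17.55
tcp_pos: [0.6017, -0.2161, 0.1999]
eef_rot: [-180.0, 0.2, 10.0]
contact_force: [0.4, 0.1, -0.5]
gripper_width: 0.0135
gripper_force: 20.0
time_s: 18.55
tcp_pos: [0.6016, -0.2156, 0.1355]
eef_rot: [180.0, -0.1, 10.0]
contact_force: [-0.2, 0.1, -0.5]
gripper_width: 0.0135
gripper_force: 20.0
tot [-0.003 -0.002  0.427] spin 0.0 | t 18.55 pos [ 0.6016 -0.2156  0.1355] yaw 10.0 j6 102.3 w 0.0135 F [-0.2  0.1 -0.5] gf 19.99990495176462
```

```bash
python3 -m inch '-.003 0 .1 0 0;0 0 .12 0 0;0 0 .1 0 0;0 0 .06 0 0;0 0 .03 0 0;0 0 .02 0 0;0 0 .005 0 0;0 0 0 0 0';python3 -m inch '0 0 0 0 0;0 0 0 0 .38;0 0 0 0 .38;0 0 0 0 .38;0 0 -.06 0 .38;0 0 -.2 0 .38;0 0 -.3 0 .38;0 0 -.25 0 .38'; python3 plan.py .4374 -.0309 .1 140
```

```text
time_s: 19.55
tcp_pos: [0.6014, -0.2157, 0.0707]
eef_rot: [180.0, -0.1, 10.0]
contact_force: [-1.0, 0.7, 5.3]
gripper_width: 0.0131
gripper_force: 20.0
time_s: 20.55
tcp_pos: [0.601, -0.2157, 0.1933]
eef_rot: [180.0, -0.1, 10.0]
contact_force: [1.4, 0.2, 0.7]
gripper_width: 0.0332
gripper_force: 0.0
tot [-0.86  -1.403  0.62 ] spin 0.139 | t 20.55 pos [ 0.601  -0.2157  0.1933] yaw 10.0 j6 102.3 w 0.0332 F [1.4 0.2 0.7] gf 0.0
```

```bash
python3 -m inch '-.107 -.175 0 0 .38;-.107 -.175 0 0 .38;-.107 -.175 0 0 .38;-.107 -.175 0 0 .38;-.108 -.176 0 0 .38;-.108 -.176 0 0 .38;-.108 -.176 0 0 .38;-.108 -.175 0 0 .38';python3 -m inch '0 0 .1 .0278 .38;0 0 .15 .0278 .38;0 0 .15 .0278 .38;0 0 .15 .0278 .38;0 0 .07 .0278 .38;0 0 0 0 .38;0 0 0 0 .38;0 0 0 0 .38'; python3 plan.py .4374 -.0309 .052 140
python3 -c "
from fit import *
c=capture('top');print(fityaw(c,39,.5967,-.2973))
cv2.imwrite('pics/t2.png',cv2.resize(c['color'][150:290,200:420],None,fx=3.6,fy=3.6,interpolation=cv2.INTER_CUBIC))
c=capture('wrist');cv2.imwrite('pics/w2.png',c['color'])"
```

```text
time_s: 21.55
tcp_pos: [0.4365, -0.0301, 0.1915]
eef_rot: [-180.0, -0.1, 10.0]
contact_force: [-0.5, 1.3, 0.7]
gripper_width: 0.0334
gripper_force: 0.0
time_s: 22.55
tcp_pos: [0.4376, -0.0306, 0.0986]
eef_rot: [-179.9, -0.0, -39.9]
contact_force: [0.2, 1.0, -0.8]
gripper_width: 0.0331
gripper_force: 0.0
tot [0.    0.003 0.311] spin 0.0003 | t 22.55 pos [ 0.4376 -0.0306  0.0986] yaw -39.9 j6 28.2 w 0.0331 F [ 0.2  1.  -0.8] gf 0.0
(np.float32(136.69855), np.float64(0.5967), np.float64(-0.3013), np.int64(30))
```

View pics/w2.png

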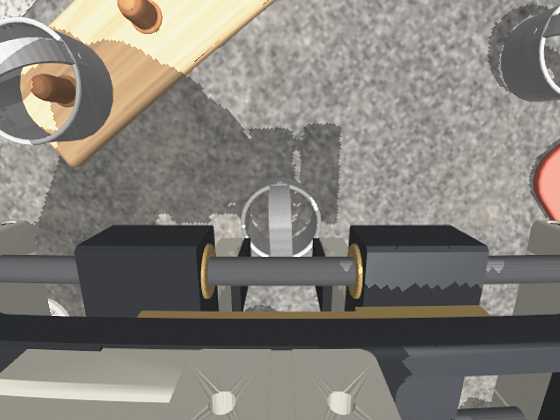

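The 57 is centred at (281,218) with its strap between the fingers, so I'll grip and lift it.

```bash
python3 -m inch '0 .003 .11 0 .38;0 0 .11 0 .38;0 0 .09 0 .38;0 0 0 0 .38;0 0 0 0 0;0 0 0 0 0;0 0 0 0 0;0 0 0 0 0' 20;python3 -m inch '0 0 -.05 0 0;0 0 -.1 0 0;0 0 -.2 0 0;0 0 -.2 0 0;0 0 -.2 0 0;0 0 -.2 0 0;0 0 -.05 0 0;0 0 0 0 0';  python3 plan.py .6055 -.1335 .135 140
```

```text
time_s: 23.65
tcp_pos: [0.4374, -0.0309, 0.0518]
eef_rot: [-179.9, -0.0, -40.0]
contact_force: [0.8, 1.1, 1.4]
gripper_width: 0.0129
gripper_force: 19.9
time_s: 24.65
tcp_pos: [0.4365, -0.0311, 0.2013]
eef_rot: [-180.0, 0.0, -40.0]
contact_force: [-0.1, 0.7, -1.2]
gripper_width: 0.0134
gripper_force: 19.9
tot [ 1.302 -0.202  0.442] spin -0.0001 | t 24.65 pos [ 0.4365 -0.0311  0.2013] yaw -40.0 j6 28.1 w 0.0134 F [-0.1  0.7 -1.2] gf 19.899095813452732
```

```bash
python3 -m inch '.1 -.015 0 0 0;.18 -.028 0 0 0;.18 -.028 0 0 0;.18 -.028 0 0 0;.18 -.028 0 0 0;.18 -.028 0 0 0;.18 -.028 0 0 0;.122 -.019 0 0 0';python3 -m inch '0 0 0 0 0;0 0 .1 0 0;0 0 .15 0 0;0 0 .14 0 0;0 0 .05 0 0;0 0 0 0 0;0 0 0 0 0;0 0 0 0 0'; python3 plan.py .6055 -.1335 .0705 140
```

```text
time_s: 25.65
tcp_pos: [0.6066, -0.1349, 0.199]
eef_rot: [179.9, 0.1, -40.1]
contact_force: [-0.1, 0.1, -0.9]
gripper_width: 0.0133
gripper_force: 19.9
time_s: 26.65
tcp_pos: [0.6063, -0.1335, 0.1362]
eef_rot: [-179.9, -0.1, -40.0]
contact_force: [-0.4, -0.8, -0.3]
gripper_width: 0.0129
gripper_force: 19.9
tot [-0.004  0.004  0.438] spin -0.0001 | t 26.65 pos [ 0.6063 -0.1335  0.1362] yaw -40.0 j6 44.4 w 0.0129 F [-0.4 -0.8 -0.3] gf 19.89926738653594
```

```bash
python3 -m inch '-.004 .004 .1 0 0;0 0 .12 0 0;0 0 .1 0 0;0 0 .06 0 0;0 0 .03 0 0;0 0 .02 0 0;0 0 .008 0 0;0 0 0 0 0';python3 -m inch '0 0 0 0 0;0 0 0 0 .38;0 0 0 0 .38;0 0 0 0 .38;0 0 -.06 0 .38;0 0 -.2 0 .38;0 0 -.3 0 .38;0 0 -.25 0 .38'; python3 plan.py .401 -.2699 .1 30
```

```text
time_s: 27.65
tcp_pos: [0.6053, -0.1336, 0.0701]
eef_rot: [-180.0, -0.0, -40.0]
contact_force: [1.4, 0.6, -1.0]
gripper_width: 0.0136
gripper_force: 19.9
time_s: 28.65
tcp_pos: [0.6053, -0.1337, 0.1937]
eef_rot: [-180.0, -0.1, -40.0]
contact_force: [0.8, -0.4, 0.0]
gripper_width: 0.0335
gripper_force: 0.0
tot [-0.46   1.572  0.623] spin -0.1945 | t 28.65 pos [ 0.6053 -0.1337  0.1937] yaw -40.0 j6 44.4 w 0.0335 F [ 0.8 -0.4  0. ] gf 0.0
```

```bash
python3 -m inch '-.057 .196 0 0 .38;-.057 .196 0 0 .38;-.057 .196 0 0 .38;-.057 .196 0 0 .38;-.058 .197 0 0 .38;-.058 .197 0 0 .38;-.058 .197 0 0 .38;-.058 .197 0 0 .38';python3 -m inch '0 0 .05 -.0278 .38;0 0 .1 -.0278 .38;0 0 .12 -.0278 .38;0 0 .12 -.0278 .38;0 0 .12 -.0278 .38;0 0 .08 -.0278 .38;0 0 .033 -.0278 .38;0 0 0 0 .38'; python3 plan.py .401 -.2699 .052 30
python3 -c "
from fit import *
c=capture('wrist');cv2.imwrite('pics/w3.png',c['color'])"
```

```text
time_s: 29.65
tcp_pos: [0.3989, -0.2707, 0.1914]
eef_rot: [-180.0, -0.0, -40.0]
contact_force: [0.0, -0.2, 0.6]
gripper_width: 0.0329
gripper_force: 0.0
time_s: 30.65
tcp_pos: [0.3997, -0.2701, 0.0975]
eef_rot: [-180.0, 0.0, 29.9]
contact_force: [0.6, 0.1, 0.2]
gripper_width: 0.0333
gripper_force: 0.0
tot [0.008 0.003 0.303] spin -0.0002 | t 30.65 pos [ 0.3997 -0.2701  0.0975] yaw 29.9 j6 130.6 w 0.0333 F [0.6 0.1 0.2] gf 0.0
```

View pics/w3.png

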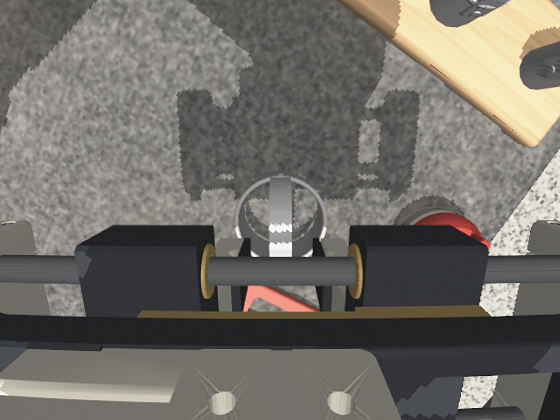

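The 66 is centred at (281,215) with its strap aligned, and the gripper clears the timer. I'll grip and lift it.

```bash
python3 -m inch '.008 .003 .11 0 .38;0 0 .11 0 .38;0 0 .083 0 .38;0 0 0 0 .38;0 0 0 0 0;0 0 0 0 0;0 0 0 0 0;0 0 0 0 0' 20;python3 -m inch '0 0 -.05 0 0;0 0 -.1 0 0;0 0 -.2 0 0;0 0 -.2 0 0;0 0 -.2 0 0;0 0 -.2 0 0;0 0 -.05 0 0;0 0 0 0 0';  python3 plan.py .6099 -.0517 .135 30
```

```text
time_s: 31.7
tcp_pos: [0.402, -0.2696, 0.0526]
eef_rot: [180.0, -0.0, 30.0]
contact_force: [0.1, 1.6, 3.2]
gripper_width: 0.0132
gripper_force: 20.0
time_s: 32.7
tcp_pos: [0.4016, -0.2694, 0.2022]
eef_rot: [180.0, -0.0, 30.0]
contact_force: [-0.4, 0.2, -2.0]
gripper_width: 0.013
gripper_force: 20.0
tot [ 1.928 -0.562  0.449] spin 0.0 | t 32.7 pos [ 0.4016 -0.2694  0.2022] yaw 30.0 j6 130.5 w 0.013 F [-0.4  0.2 -2. ] gf 19.999824174556124
```

```bash
python3 -m inch '.114 -.033 0 0 0;.17 -.05 0 0 0;.17 -.05 0 0 0;.17 -.05 0 0 0;.17 -.05 0 0 0;.17 -.05 0 0 0;.17 -.05 0 0 0;.17 -.049 0 0 0';python3 -m inch '.17 -.049 0 0 0;.17 -.049 0 0 0;.17 -.049 0 0 0;.114 -.033 0 0 0;0 0 0 0 0;0 0 0 0 0;0 0 .1 0 0;0 0 .15 0 0';python3 -m inch '0 0 .15 0 0;0 0 .049 0 0;0 0 0 0 0;0 0 0 0 0;0 0 0 0 0;0 0 0 0 0;0 0 0 0 0;0 0 0 0 0'; python3 plan.py .6099 -.0517 .0705 30
```

```text
time_s: 33.7
tcp_pos: [0.5433, -0.1207, 0.2016]
eef_rot: [-180.0, 0.1, 30.0]
contact_force: [0.2, -0.3, -0.2]
gripper_width: 0.0135
gripper_force: 20.0
time_s: 34.7
tcp_pos: [0.6098, -0.0523, 0.1643]
eef_rot: [180.0, -0.1, 30.0]
contact_force: [0.1, 0.3, -0.6]
gripper_width: 0.0131
gripper_force: 20.0
time_s: 35.7
tcp_pos: [0.61, -0.0518, 0.135]
eef_rot: [180.0, -0.0, 30.0]
contact_force: [0.3, 0.1, -0.8]
gripper_width: 0.0131
gripper_force: 20.0
tot [-0.    -0.001  0.43 ] spin 0.0001 | t 35.7 pos [ 0.61   -0.0518  0.135 ] yaw 30.0 j6 106.6 w 0.0131 F [ 0.3  0.1 -0.8] gf 19.999923972743545
```

Lower, release, lift, and back off well clear so the last pictures are unobstructed.

```bash
python3 -m inch '0 0 .1 0 0;0 0 .12 0 0;0 0 .1 0 0;0 0 .06 0 0;0 0 .03 0 0;0 0 .02 0 0;0 0 0 0 0;0 0 0 0 0';python3 -m inch '0 0 0 0 .3;0 0 0 0 .3;0 0 0 0 .3;0 0 -.06 0 .3;0 0 -.2 0 .3;0 0 -.3 0 .3;0 0 -.3 0 .3;0 0 -.2 0 .3';python3 -m inch '-.2 0 0 0 .3;-.2 0 0 0 .3;-.2 0 0 0 .3;-.2 0 0 0 .3;-.2 0 0 0 .3;0 0 0 0 .3;0 0 0 0 .3;0 0 0 0 .3'
python3 -c "
from fit import *
c=capture('top');J=cv2.resize(c['color'][150:212,208:408],None,fx=4,fy=4,interpolation=cv2.INTER_CUBIC)
d=capture('side');K=cv2.resize(d['color'][165:315,270:380],None,fx=2.3,fy=2.3,interpolation=cv2.INTER_CUBIC)
M=np.zeros((J.shape[0]+K.shape[0],800,3),np.uint8);M[:J.shape[0]]=J;M[J.shape[0]:,:K.shape[1]]=K
print(M.shape);cv2.imwrite('pics/f.png',M[:600])"
```

```text
time_s: 36.7
tcp_pos: [0.6103, -0.0518, 0.0709]
eef_rot: [180.0, -0.1, 30.0]
contact_force: [-0.2, 0.8, -0.3]
gripper_width: 0.0133
gripper_force: 20.0
time_s: 37.7
tcp_pos: [0.6105, -0.0519, 0.2328]
eef_rot: [179.9, -0.2, 30.0]
contact_force: [0.4, 0.3, -1.6]
gripper_width: 0.0261
gripper_force: 0.0
time_s: 38.7
tcp_pos: [0.4807, -0.1266, 0.2295]
eef_rot: [180.0, -0.0, 30.0]
contact_force: [0.2, -0.3, 0.6]
gripper_width: 0.026
gripper_force: 0.0
(593, 800, 3)
```

View pics/f.png

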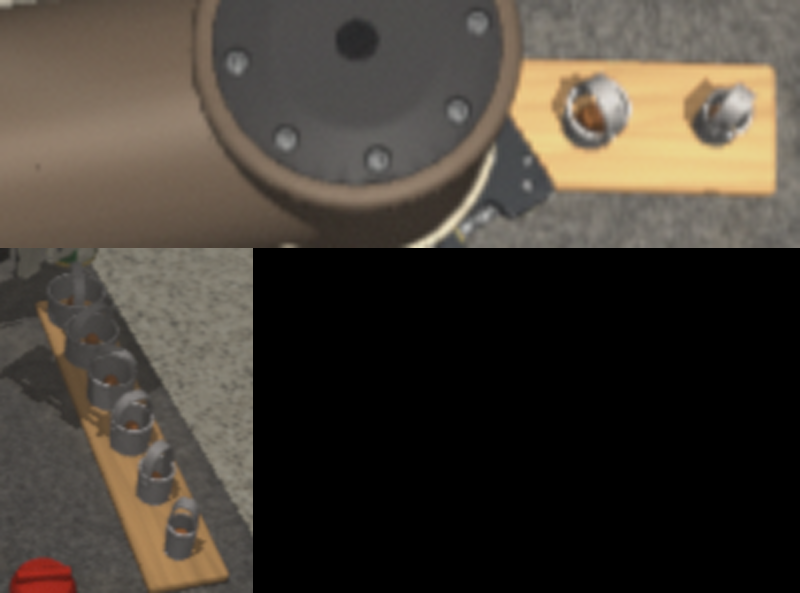

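The side view shows all six cutters upright on their pegs and flat on the board, in descending order from (75,300) to (182,535). In the top part, the arm hides all but the last two. The gripper touches nothing, so I'm handing in.

```bash
python3 -c "
from plant import *
print(close_job())"
```

```text
the job is handed in; nothing more can be done
None
```

All four loose cutters are on their pegs in size order (75, 66, 57, 48, 39, 30), upright and flat in the final side view, and the job is handed in at about 39 s; no verdict was returned.

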